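# Fetch the pinned slotted block from under the acrylic riser with a reacher

## Task

The small slotted steel block is stuck at the back of the low gap under the clear acrylic riser, pinned by the sprung bar there. Pick up the reacher by its handle and trigger, slide its jaws into the gap, squeeze the trigger so both jaws hold the block firmly enough to pull it free but without bruising it, and draw it out, still in the jaws, to stand upright on the open granite at least 3 cm clear of the riser. Then open the jaws and leave the reacher lying upright beside it; do not touch the block with the gripper's fingers, lean on the riser or block hard, or disturb the tape roll, drilled plate and pen cup.

Things in the scene. Friction and masses are not known exactly. Their poses are not given: they have to be found in the camera images.
- block: Plain steel block with three slots across its top: 24 (its x) x 20 (its y) x 18 mm high, 45 to 85 g, fragile ground faces: no jaw may press on it with more than 15 N. Loose on the granite under the riser, near its back wall, its length within 0.2 rad of the riser's x. Origin: centre of its underside, z up.
- riser: Fixed clear acrylic riser (low bridge) with bright metal edge strips, on the granite: 150 mm deep (x), 160 wide (y), 47 high, walls and roof 5 mm, so the gap is 42 mm high and 150 wide. Open only at its -x side; the back wall's inner face is at x = +70 mm. Origin: centre of its footprint; z up. Must not be loaded with more than 20 N.
- bar_mid (a point): Clear sprung hold-down bar with two thin metal edge lines, under the riser's roof near the back: 40 mm (x) by 120 mm (y), 5 mm thick; this point is the middle of its underside. It moves only up and down and pins the block with about 5 N, so the block drags stiffly and a weak hold slips off it; with no block beneath it stops 16.7 mm above the granite, over the jaws.
- riser_mouth (a point): Middle of the riser's open front edge, at granite level: x = -75 mm in the riser's frame, same axes.
- reacher: Pick-up tool, 294 mm long, about 270 g, balanced near its origin, lying on its flat underside along its x axis, jaws at +x. Origin: at underside level on the centre line, mid grip; z up. Grey handle x -90 to +30 mm, z 0 to 44 mm, then a thin tube, a black head (x 102 to 122 mm, 50 wide, 24 high) and two hinged jaws to x = 204 mm, z 3 to 15 mm.
- reacher_grip (a point): Where to take the reacher from above: 24 mm above its origin, between the grey palm face (y = +25 mm) and the black trigger plate (outer face y = -25 mm released, x -21 to +21 mm, z 8 to 40 mm). The fingers close along the reacher's y. The tool shifts towards the trigger side (-y) by half the trigger travel when squeezed.
- reacher_tip (a point): Point midway between the jaw tips: 204 mm ahead of the reacher's origin, 9 mm above its underside. The rubber pads are the last 26 mm of the jaws.
- trigger (a joint): Trigger travel (m). 0 = released, pads 39 mm apart. At 0.014 (grip 36 mm wide) the pads are parallel and 20 mm apart, the block's width; it ends at 0.020. Return spring 5 N at rest, 8.5 N at 0.014: held with under 5 N the jaws stay open. Of each N squeezed beyond the spring about 0.75 N reaches each pad.
- jaw_left: Aluminium jaw with dark rubber pad on the reacher's +y side. Origin: its hinge, 112 mm ahead of the reacher's origin, 16 mm off the centre line; x along the jaw.
- jaw_right: The same jaw on the reacher's -y side, mirrored.
- tape: Bystander: roll of pale tape lying flat, 90 mm across, 24 mm high. Origin: centre of its underside.
- plate: Bystander: drilled aluminium plate, 70 x 70 x 6 mm. Origin: centre of its underside.
- pencup: Bystander: white plastic cup, 72 mm across, 90 mm high. Origin: centre of its underside.
- granite: Fixed black granite plate on the green bench, 440 mm (x) by 1000 mm (y), its top 40 mm above the bench (z = 0.040); all of the above stand on it. Origin: centre of its underside.

How it is judged:
On the way, in this order (a step that is already met when the one before it is completed fails the run):
1. both jaws squeeze the block (more than 3 N each) while it is still deep under the riser (contact force between each of jaw_left, jaw_right and block above 3 N and x of block in the frame of riser above 0.03 m), for 0.2 s.
2. the block is out of the gap, still held by both jaws (more than 2 N each) (contact force between each of jaw_left, jaw_right and block above 2 N and x of block in the frame of riser below -0.1 m), for 0.2 s.
At the end, for the whole second after the job is handed in: Block upright (0.1 rad) and at rest on the granite, its centre 115 to 350 mm from the riser's centre towards the open side (about 3 cm clear of the mouth); trigger released (under 3 mm), jaws not pressing the block; reacher at rest on the granite on its underside (0.1 rad) (x of block in the frame of riser between -0.35 and -0.115 m and angle between each of block, reacher's own z axis and vertical below 0.1 rad and height (world z) of block between 0.035 and 0.046 m and linear speed of each of block, reacher below 0.02 m/s and value of joint trigger below 0.003 m and contact force between each of jaw_left, jaw_right and block below 0.5 N and height (world z) of reacher between 0.035 and 0.046 m); the robot touches nothing.
It fails at once if a jaw presses on the block with more than 15 N (contact force between any of jaw_left, jaw_right and block above 15 N).
It fails at once if the riser is loaded with more than 20 N (contact force between riser and anything else above 20 N).
It fails at once if the block is touched by the gripper (contact force between any of the fingers, the arm and block above 0.5 N).
It fails at once if the block is tipped over (angle between block's own z axis and vertical above 0.6 rad).
It fails at once if a bystander is moved by more than 15 mm (distance of any of tape, plate, pencup from where it was at the start of the episode above 0.015 m).
It also fails if it takes over 72 s, if anything falls off the work surface, if the arm or the gripper's body presses on something with over 40 N, if the wrist force passes 120 N, or if a joint passes its speed limit or range.

## Robot

A 6-joint arm with a two-finger parallel gripper is mounted at the origin on the work surface. World frame = base frame: x ahead of the robot, y to its left, z up, the work surface at z = 0. Lengths are in m, angles in rad, forces in N, time in s.
With the tool pointing down it reaches from about 0.25 to 0.8 m from the base axis. Payload 8.5 kg.
Tool frame: the origin (TCP) lies at the very end of the fingers, on their centre line; the grasp point (between the pads) lies 19 mm behind it; z points along the fingers, y is the line along which they close (so a half turn about z gives the same grasp; the last joint's range is limited). The gripper opens to 85 mm and grips with 20 to 120 N. Pads are 22 mm wide; open, the fingers measure 114 mm over their backs; the gripper's body (76 mm by 85 mm) begins 54 mm behind the grasp point. The pads swing forward as they close: fully open they stand 13 mm farther back than shut.
Start: joints at [1.118, 0.238, -0.013, 1.319, 0, 1.571], TCP at [0.23, 0.472, 0.231] pointing down, gripper open.
Joint ranges: [-2.66, 2.66], [-1.03, 1.9], [-1.14, 1.46], [-1.82, 2.27], [-1.45, 1.34], [-3.14, 3.14]. Speed limits (rad/s): [2.22, 2.22, 2.79, 3.14, 3.14, 3.14].

## Interface

Orientations are given as a 3x3 rotation matrix whose columns are the frame's x, y, z axes.
In Python, from plant import r, imaging gives the robot as it stands.
- The arm moves only by the tool jog_arm, never from a script. Its argument "increments" is a list of rows, each a list of 7 numbers: the turn, a rotation vector about the tool's x, y, z in degrees, then the shift along the tool's x, y, z in m, then the closure, from 0 (fully open) to 1 (shut). In form: [[rx, ry, rz, x, y, z, gripper], ...]. A call has 1 to 10 rows; each row shifts and turns the commanded pose from where the row before left it, along the tool's axes as they then stand; what a row does not reach is not made up. A row lasts 1/10 s, in which the tool goes at most 50 mm and 8.59 degrees, less where a joint would pass 70% of its speed; a pose out of reach is approached as far as the arm can. A call is refused whole if a number of a shift passes 0.05 or a number of a turn 8.59, either way. A call with a gripper value outside its range is refused whole. The fingers move at their own pace and stop on an object; "grip_force" is the grip in N (left out, the last holds). Time passes only in rows, so rows that do not move let the fingers close. It gives the time, the measured TCP pose, the force, the opening and the grip force at its end, in the units of the state.
- r.sense(): the state, without advancing time (a new reading comes with each control period).
- imaging.capture(name): name is "scene" or "top" or "wrist"; returns the picture (480x640x3 uint8, red, green, blue); there is no depth.
- imaging.camera_params(name): a dict with "fx", "fy", "cx", "cy" (pixels), "k1" (the pictures are not rectified: a ray, as slopes to the right and down, at radius r is drawn at 1 + k1 r^2 times it, then the intrinsics apply), "R" (3x3) and "t" (3): a world point X has camera coordinates R X + t. Camera axes: x right, y down, z forward; pixel columns grow to the right and rows downward; lengths in m; the calibration is good to about 2 mm. A picture is of the moment at which its call begins: read the wrist's pose just before it. camera_params takes no time and is no camera call; for the wrist camera it gives the pose at the moment of the call.
- r.job_done(): hands the job in; it is judged then, once.
Trained networks look in the newest picture that a camera, given by its name, has taken for a name from the list of things; names that differ only in an ending like _2 or _b are one class to them, and where a whole thing is asked for, a point or a joint stands for the part that bears it (a point fixed in the world has none). Each returns a list of dicts, best first, with "confidence" (0 to 1); they miss things now and then, are a little off and sometimes report something else, mostly with a low value. They report only what shows in the picture. A call takes as long as a camera call.
- imaging.spot_in(camera, target): "extent" ([centre column, centre row, width, height] in pixels, round what is visible of it).
The state is a dict: "clock": time; "joint_pos": joint angles; "qd": joint speeds; "joint_efforts": joint torques, N m; "position": TCP position; "eef_rot": TCP orientation; "wrist_force": force on the tool from outside, world axes, zero at the start; "wrist_torque": the same for the moment, N m; "width": opening from 0.0 (shut) to 1.0 (fully open); "finger_force": force on a finger pad.
Only numpy, scipy, OpenCV 4.12 (cv2) and the standard library are available. Lean on these libraries where they do the work, as an engineer would, in place of code of your own. Each camera call takes 0.05 s, during which the arm holds its last target. There are 200 camera calls.

## Working session

There is one attempt and no reset: what is moved stays moved. The work goes in short steps, Python scripts to look and compute and a tool call to move; the robot and the scene stay as the last step left them, time stands still between calls to the robot, and variables do not carry over. Pictures are saved under pics/ and viewed, at most 10 in all, crops included, and the job is handed in when it is done.

Besides the shell and the picture viewer there is one more tool, called after ">>>" by a JSON object that holds its "name" and its "arguments", one argument or row to a line. jog_arm: Moves the arm, as the interface text tells. Its arguments: {"type":"object","properties":{"increments":{"type":"array"},"grip_force":{"type":"number"}},"required":["increments"]}

```bash
ls; mkdir -p pics; cat > h.py <<'E'
import numpy as np, cv2
from plant import r, imaging
def ray(p,u,v):
    x=(u-p["cx"])/p["fx"]; y=(v-p["cy"])/p["fy"]; X,Y=x,y
    for _ in range(20):
        s=1+p["k1"]*(X*X+Y*Y); X,Y=x/s,y/s
    R=np.array(p["R"]); t=np.array(p["t"])
    return -R.T@t, R.T@np.array([X,Y,1.])
def at_z(p,u,v,z):
    o,d=ray(p,u,v); return o+d*(z-o[2])/d[2]
def proj(p,P):
    c=np.array(p["R"])@np.array(P)+np.array(p["t"]); x,y=c[0]/c[2],c[1]/c[2]; s=1+p["k1"]*(x*x+y*y)
    return p["fx"]*x*s+p["cx"],p["fy"]*y*s+p["cy"]
def tri(obs):
    A=np.zeros((3,3));b=np.zeros(3)
    for p,u,v in obs:
        o,d=ray(p,u,v); d/=np.linalg.norm(d); M=np.eye(3)-np.outer(d,d); A+=M;b+=M@o
    return np.linalg.solve(A,b)
def save(im,n): cv2.imwrite("pics/"+n,cv2.cvtColor(im,cv2.COLOR_RGB2BGR))
E
python3 - <<'E'
from h import *
np.set_printoptions(precision=3,suppress=True)
s=r.sense();print(s["clock"],s["position"],s["eef_rot"])
P={}
for c in("top","scene"):
    im=imaging.capture(c); save(im,c+"0.png"); P[c]=imaging.camera_params(c)
    print(c,-np.array(P[c]["R"]).T@np.array(P[c]["t"]))
    for t in("reacher","reacher_grip","reacher_tip","trigger","jaw_left","jaw_right","block","riser","bar_mid","tape","plate","pencup"):
        for d in imaging.spot_in(c,t)[:2]:
            e=d["extent"]; print(t,np.round(e,1),round(d["confidence"],2),at_z(P[c],e[0],e[1],.05))
E
```

```text
pics
0.0 [0.23  0.472 0.231] [[-0.899  0.437 -0.001]
 [ 0.437  0.899 -0.001]
 [-0.    -0.001 -1.   ]]
top [ 0.457 -0.008  0.984]
reacher [437.5 256.6 155.3  45.3] 0.95 [ 0.573 -0.228  0.05 ]
reacher_grip [438.2 255.8 156.9  44.7] 0.74 [ 0.575 -0.23   0.05 ]
reacher_tip [440.1 257.1 153.2  44.9] 0.63 [ 0.572 -0.233  0.05 ]
jaw_left [379.4 261.6  38.5   4.8] 0.44 [ 0.562 -0.113  0.05 ]
jaw_right [383.6 242.   39.1  15.6] 0.41 [ 0.602 -0.121  0.05 ]
riser [198.7 247.2  99.   96.9] 0.91 [0.587 0.249 0.05 ]
riser [439.7 256.  154.4  42.2] 0.67 [ 0.575 -0.233  0.05 ]
bar_mid [345.2 174.7  42.7  38.6] 0.41 [ 0.74  -0.044  0.05 ]
tape [271.9 171.1  46.5  47.5] 0.77 [0.746 0.106 0.05 ]
plate [347.  177.8  41.2  36.7] 0.92 [ 0.734 -0.048  0.05 ]
pencup [508.4 176.6  49.   41.9] 0.81 [ 0.74  -0.378  0.05 ]
scene [ 1.22  -0.576  0.723]
reacher [246.9 270.   31.8  19.2] 0.72 [ 0.551 -0.11   0.05 ]
reacher [200.4 306.6 163.5  80.3] 0.68 [ 0.576 -0.234  0.05 ]
reacher_grip [199.8 307.5 162.7  83.2] 0.95 [ 0.577 -0.236  0.05 ]
reacher_tip [198.2 306.6 159.7  87.1] 0.86 [ 0.573 -0.237  0.05 ]
trigger [179.4 316.6  23.1  20.1] 0.74 [ 0.573 -0.276  0.05 ]
jaw_right [260.9 284.3  34.1  16.8] 0.71 [ 0.602 -0.116  0.05 ]
riser [379.1 207.2 101.9  69.8] 0.62 [0.575 0.25  0.05 ]
bar_mid [340.5 304.9  53.7  38.7] 0.51 [ 0.742 -0.045  0.05 ]
tape [399.9 269.9  44.7  40.5] 0.71 [0.751 0.111 0.05 ]
plate [339.9 307.9  50.1  38.3] 0.58 [ 0.747 -0.052  0.05 ]
plate [259.4 284.9  35.7  16.1] 0.16 [ 0.601 -0.119  0.05 ]
pencup [182.9 373.8  53.1  72.4] 0.61 [ 0.685 -0.341  0.05 ]
```

```bash
python3 - <<'E'
import cv2
im=cv2.imread("pics/top0.png"); a=cv2.resize(im[190:310,120:320],(800,480),interpolation=2); b=cv2.resize(im[190:310,330:530],(800,480),interpolation=2)
cv2.imwrite("pics/ca.png",a);cv2.imwrite("pics/cb.png",b)
E
```

```text
(no output)
```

View pics/ca.png

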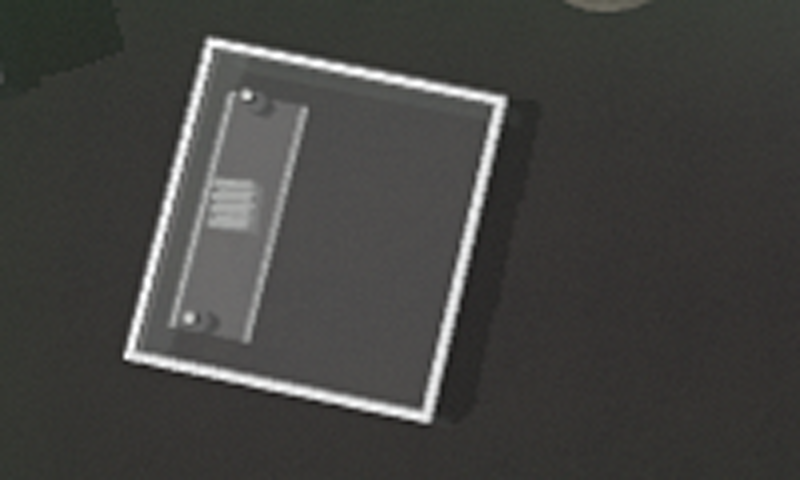

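View pics/cb.png

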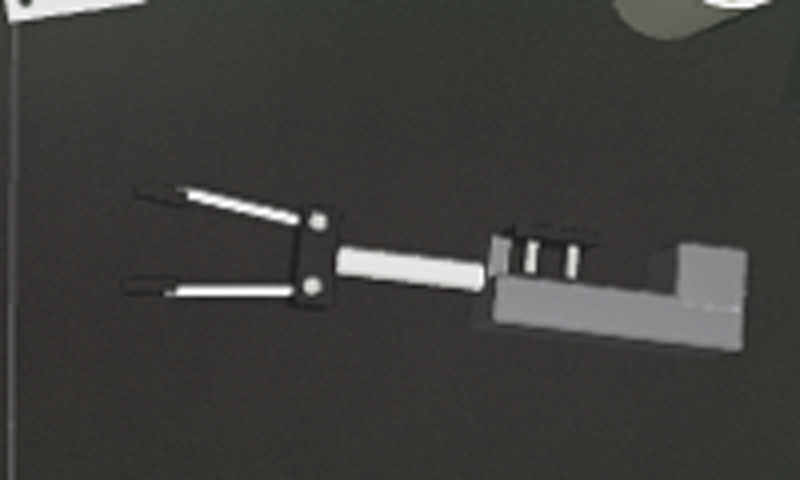

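The top view shows the riser with its mouth to the right (world -y): roof corners in the crop are at (208,40), (505,98), (430,420) and (128,355), and the slotted block is at about (234,205). The reacher points left (+y). Its jaw tips are at (130,190) and (125,287), and the palm-side handle edge runs from (493,320) to (742,350).

```bash
python3 - <<'E'
from h import *
np.set_printoptions(precision=4,suppress=True)
p=imaging.camera_params("top")
f=lambda x,y,z,ox: at_z(p,ox+(x+.5)/4-.5,190+(y+.5)/4-.5,z)
C=[f(*c,.087,120)[:2] for c in((208,40),(505,98),(430,420),(128,355))]
C=np.array(C);print("riser corners",C,"sides",np.linalg.norm(np.diff(np.vstack([C,C[:1]]),axis=0),axis=1))
c=C.mean(0); ax=(C[0]+C[3]-C[1]-C[2]); ax/=np.linalg.norm(ax);print("riser c",c,"yaw",np.degrees(np.arctan2(ax[1],ax[0])))
b=f(231,205,.058,120)[:2]; ay=np.array([-ax[1],ax[0]])
print("block",b,"in riser",(b-c)@ax,(b-c)@ay)
h1,h2=f(493,320,.084,330)[:2],f(742,350,.084,330)[:2]
print("handle",h1,h2,np.linalg.norm(h1-h2))
p1,p2=f(318,221,.064,330)[:2],f(312,286,.064,330)[:2]; print("pins",p1,p2,np.linalg.norm(p1-p2))
t1,t2=f(135,190,.053,330)[:2],f(124,287,.053,330)[:2]; print("tips",t1,t2,np.linalg.norm(t1-t2))
d=h1-h2; d/=np.linalg.norm(d); hy=(t1+t2)/2-(p1+p2)/2; print("yaw",np.degrees(np.arctan2(d[1],d[0])),np.degrees(np.arctan2(hy[1],hy[0])))
n=np.array([-d[1],d[0]])
print("origin",(p1+p2)/2-.112*d, h1-.03*d-.025*n, (t1+t2)/2-.204*d)
e=(t1+t2)/2-(h1-.03*d-.025*n); print("yaw long",np.degrees(np.arctan2(e[1],e[0])),np.linalg.norm(e))
E
```

```text
riser corners [[0.6752 0.297 ]
 [0.6476 0.1499]
 [0.4918 0.1795]
 [0.5206 0.3256]] sides [0.1497 0.1586 0.1489 0.1572]
riser c [0.5838 0.238 ] yaw 79.11559887599634
block [0.598  0.2899] in riser 0.053589607604822564 -0.004135279935492177
handle [ 0.5444 -0.2489] [ 0.5314 -0.3672] 0.11910681140089313
pins [ 0.5942 -0.1697] [ 0.5621 -0.1662] 0.03233057759975742
tips [ 0.6105 -0.0807] [ 0.5618 -0.0752] 0.04899040828385177
yaw 83.69404394880496 84.92620885829139
origin [ 0.5659 -0.2793] [ 0.566  -0.2814] [ 0.5637 -0.2807]
yaw long 84.34243874049858 0.20448513839724486
```

>>> {"name": "jog_arm", "arguments": {
  "increments": [
    [0,0,0,-0.037,-0.031,0,0],
    [0,0,0,-0.037,-0.031,0,0],
    [0,0,0,-0.037,-0.031,0,0],
    [0,0,0,-0.037,-0.031,0,0],
    [0,0,0,-0.037,-0.031,0,0],
    [0,0,0,-0.037,-0.031,0,0],
    [0,0,0,-0.037,-0.031,0,0],
    [0,0,0,-0.037,-0.031,0,0],
    [0,0,0,-0.037,-0.031,0,0],
    [0,0,0,-0.037,-0.031,0,0]
  ]
}}

```text
clock: 2.3
position: [0.4273, 0.0294, 0.2316]
eef_rot: [[-0.899, 0.438, 0.001], [0.438, 0.899, 0.0], [-0.001, 0.001, -1.0]]
wrist_force: [1.3, 0.6, 0.3]
width: 1.002
finger_force: 0.0
```

>>> {"name": "jog_arm", "arguments": {
  "increments": [
    [0,0,0,-0.037,-0.031,0,0],
    [0,0,0,-0.037,-0.031,0,0],
    [0,0,0,-0.037,-0.031,0,0],
    [0,0,0,-0.037,-0.031,0,0],
    [0,0,0,-0.037,-0.031,0,0],
    [0,0,0,-0.037,-0.031,0,0],
    [0,0,0,-0.037,-0.031,0,0],
    [0,0,8.5,0,0,0,0],
    [0,0,8.5,0,0,0,0]
  ]
}}

```text
clock: 3.2
position: [0.5649, -0.2787, 0.2301]
eef_rot: [[-0.727, 0.687, -0.001], [0.687, 0.727, 0.001], [0.001, -0.001, -1.0]]
wrist_force: [-0.5, 0.1, 0.3]
width: 0.998
finger_force: 0.0
```

>>> {"name": "jog_arm", "arguments": {
  "increments": [
    [0,0,8.5,0,0,0,0],
    [0,0,8.5,0,0,0,0],
    [0,0,8.5,0,0,0,0],
    [0,0,8.5,0,0,0,0],
    [0,0,8.5,0,0,0,0],
    [0,0,8.5,0,0,0,0],
    [0,0,1.7,0,0,0,0],
    [0,0,0,0,0,0,0]
  ]
}}

```text
clock: 4.0
position: [0.5647, -0.277, 0.2313]
eef_rot: [[0.096, 0.995, -0.0], [0.995, -0.096, -0.0], [-0.0, -0.0, -1.0]]
wrist_force: [0.4, 0.1, -0.5]
width: 1.003
finger_force: 0.0
```

```bash
python3 - <<'E'
from h import *
np.set_printoptions(precision=4,suppress=True)
s=r.sense();print(s["clock"],s["position"],s["eef_rot"],s["joint_pos"],s["wrist_force"],s["width"])
p=imaging.camera_params("wrist"); im=imaging.capture("wrist"); save(im,"w1.png")
print(-np.array(p["R"]).T@np.array(p["t"]))
for q in((.566,-.281,.064),(.5444,-.2489,.084)): print(proj(p,q))
E
```

```text
4.0 [ 0.5647 -0.277   0.2313] [[ 0.0957  0.9954 -0.0001]
 [ 0.9954 -0.0957 -0.0001]
 [-0.0001 -0.0001 -1.    ]] [-0.456   0.4214  0.2561  1.4055 -0.0001  1.2106] [ 0.3795  0.059  -0.4996] 1.0034581286855266
[ 0.5706 -0.2107  0.3733]
(np.float64(324.04350777621676), np.float64(225.0385446044661))
(np.float64(289.2581743797209), np.float64(189.7981143932188))
```

View pics/w1.png

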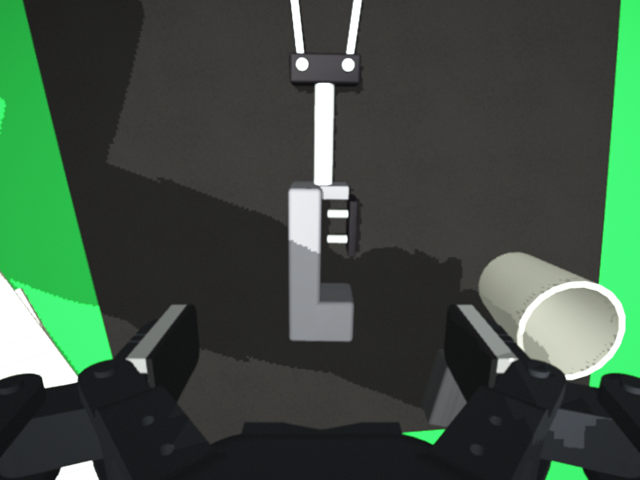

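The wrist view shows the handle's front palm corner at (290,187) and the trigger plate at columns 348–358, rows 195–255. Both are within 3 px of the prediction, so I'm descending.

>>> {"name": "jog_arm", "arguments": {
  "increments": [
    [0,0,0,-0.004,0.001,0.04,0],
    [0,0,0,0,0,0.04,0],
    [0,0,0,0,0,0.04,0],
    [0,0,0,0,0,0.03,0],
    [0,0,0,0,0,0.02,0],
    [0,0,0,0,0,0.01,0],
    [0,0,0,0,0,0.008,0],
    [0,0,0,0,0,0,0]
  ],
  "grip_force": 20
}}

```text
clock: 4.85
position: [0.5653, -0.2811, 0.043]
eef_rot: [[0.097, 0.995, -0.0], [0.995, -0.097, 0.0], [0.0, -0.0, -1.0]]
wrist_force: [-0.6, 1.4, 0.2]
width: 1.002
finger_force: 0.0
```

>>> {"name": "jog_arm", "arguments": {
  "increments": [
    [0,0,0,0,0,0,0.2],
    [0,0,0,0,0,0,0.3],
    [0,0,0,0,0,0,0.35],
    [0,0,0,0,0,0,0.38],
    [0,0,0,0,0,0,0.4],
    [0,0,0,0,0,0,0.41],
    [0,0,0,0,0,0,0.42],
    [0,0,0,0,0,0,0.42]
  ]
}}

```text
clock: 5.65
position: [0.565, -0.2811, 0.0435]
eef_rot: [[0.099, 0.995, -0.0], [0.995, -0.099, -0.0], [-0.0, -0.0, -1.0]]
wrist_force: [-4.0, 1.1, 5.2]
width: 0.581
finger_force: 7.1
```

```bash
python3 - <<'E'
from h import *
np.set_printoptions(precision=4,suppress=True)
s=r.sense();print(s["clock"],s["position"],s["eef_rot"],s["wrist_force"],s["wrist_torque"],s["width"],s["finger_force"])
p=imaging.camera_params("top");a=lambda x,y:(p,330+(x+.5)/4-.5,190+(y+.5)/4-.5)
w=imaging.camera_params("wrist"); im=imaging.capture("wrist"); save(im,"w2.png")
for n in "reacher","trigger","jaw_left","jaw_right": print(n,[(np.round(d["extent"]),round(d["confidence"],2)) for d in imaging.spot_in("wrist",n)[:2]])
imaging.capture("top")
for n in "reacher","trigger": print(n,[(np.round(d["extent"]),round(d["confidence"],2)) for d in imaging.spot_in("top",n)[:2]])
E
```

```text
5.65 [ 0.565  -0.2811  0.0435] [[ 0.0985  0.9951 -0.0005]
 [ 0.9951 -0.0985 -0.0001]
 [-0.0001 -0.0005 -1.    ]] [-3.9617  1.1246  5.1891] [ 0.1328  0.7651 -0.0917] 0.5810308610789404 7.094241678714752
reacher [(array([323., 213., 179., 426.]), 0.64)]
trigger [(array([393., 343.,  39., 158.]), 0.69), (array([322., 213., 185., 426.]), 0.19)]
jaw_left []
jaw_right []
reacher [(array([435., 255., 150.,  45.]), 0.95)]
trigger []
```

View pics/w2.png

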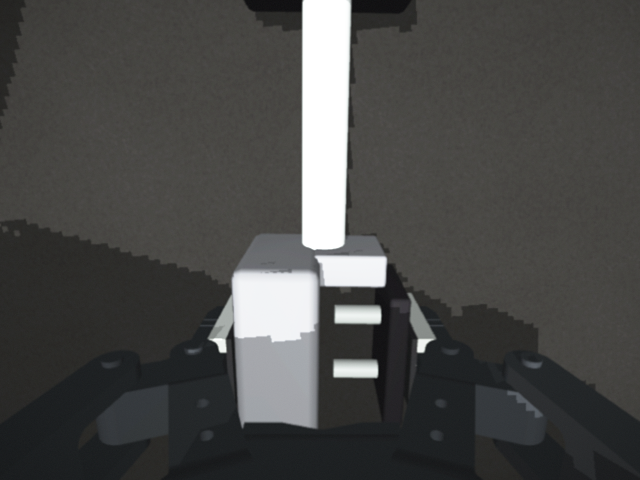

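The reacher is held at 49 mm with about 7 N. It's centred between the pads, with the tube straight ahead at column 325. Next I'll get the block's yaw more precisely.

```bash
python3 - <<'E'
import cv2,numpy as np
a=cv2.imread("pics/top0.png")[226:256,162:202]; b=cv2.imread("pics/scene0.png")[170:240,330:430]
a=cv2.resize(a,(600,450),interpolation=cv2.INTER_NEAREST)
a=cv2.convertScaleAbs(a,alpha=1.5); cv2.imwrite("pics/blk.png",a)
cv2.imwrite("pics/scn.png",cv2.resize(b,(800,560),interpolation=2))
E
```

```text
(no output)
```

View pics/blk.png

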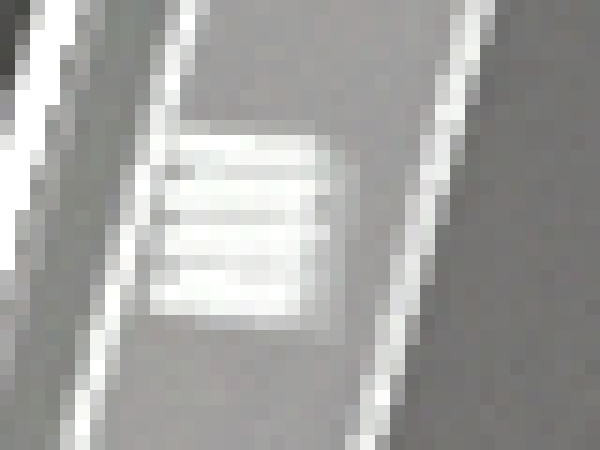

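View pics/scn.png

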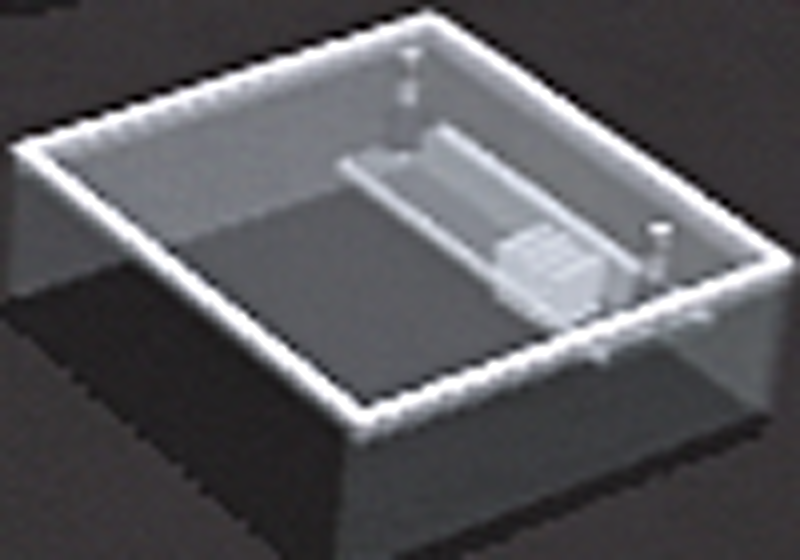

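Both crops agree. The block's slots run roughly along the riser's x, with the middle slot at top pixel (177.4, 240.0) and block yaw about 85–90°. I'll check this against the scene view while approaching.

>>> {"name": "jog_arm", "arguments": {
  "increments": [
    [0,0,0,0,-0.003,-0.0005,0.42],
    [0,0,0,0.005,-0.005,0,0.42],
    [0,0,0,0.01,-0.005,0,0.42],
    [0,0,0,0.015,-0.005,0,0.42],
    [0,0,0,0.02,-0.004,0,0.42],
    [0,0,0,0.025,0,0,0.42],
    [0,0,0,0.025,0,0,0.42],
    [0,0,0,0.025,0,0,0.42],
    [0,0,0,0.025,0,0,0.42],
    [0,0,0,0.025,0,0,0.42]
  ]
}}

```text
clock: 7.05
position: [0.5598, -0.102, 0.0437]
eef_rot: [[0.097, 0.995, -0.001], [0.995, -0.097, 0.0], [0.0, -0.001, -1.0]]
wrist_force: [0.3, 0.1, -2.7]
width: 0.582
finger_force: 5.1
```

>>> {"name": "jog_arm", "arguments": {
  "increments": [
    [0,0,0,0.025,0,0,0.42],
    [0,0,0,0.02,0,0,0.42],
    [0,0,0,0.015,0,0,0.42],
    [0,0,0,0.005,0,0,0.42],
    [0,0,0,0,0,0,0.42]
  ]
}}

```text
clock: 7.55
position: [0.5668, -0.0391, 0.0438]
eef_rot: [[0.097, 0.995, -0.0], [0.995, -0.097, -0.0], [-0.0, -0.0, -1.0]]
wrist_force: [0.4, -0.2, -2.1]
width: 0.579
finger_force: 5.1
```

```bash
python3 - <<'E'
from h import *
np.set_printoptions(precision=4,suppress=True)
s=r.sense();print(s["clock"],s["position"],s["eef_rot"],s["wrist_force"],s["width"],s["finger_force"])
T=imaging.camera_params("top");S=imaging.camera_params("scene")
print("block",at_z(T,177.4,240,.058),at_z(S,399,202.5,.058),tri([(T,177.4,240),(S,399,202.5)]))
im=imaging.capture("top"); save(im,"t2.png")
R=s["eef_rot"];o=np.array(s["position"]);o[2]=.04
for l in(.112,.204): print(l,proj(T,o+R[:,0]*l+[0,0,.012]))
c=im[205:280,150:250]; cv2.imwrite("pics/t2c.png",cv2.cvtColor(cv2.convertScaleAbs(cv2.resize(c,(800,600),interpolation=2),alpha=1.5),cv2.COLOR_RGB2BGR))
E
```

```text
7.55 [ 0.5668 -0.0391  0.0438] [[ 0.0969  0.9953 -0.0002]
 [ 0.9953 -0.0969 -0.    ]
 [-0.0001 -0.0002 -1.    ]] [ 0.356  -0.2396 -2.0826] 0.5793977844240114 5.090996325016022
block [0.5998 0.2899 0.058 ] [0.6007 0.2895 0.058 ] [0.6    0.2903 0.0573]
0.112 (np.float64(286.36412587342636), np.float64(252.66754298565596))
0.204 (np.float64(240.64408878036923), np.float64(247.7128487900381))
```

View pics/t2c.png

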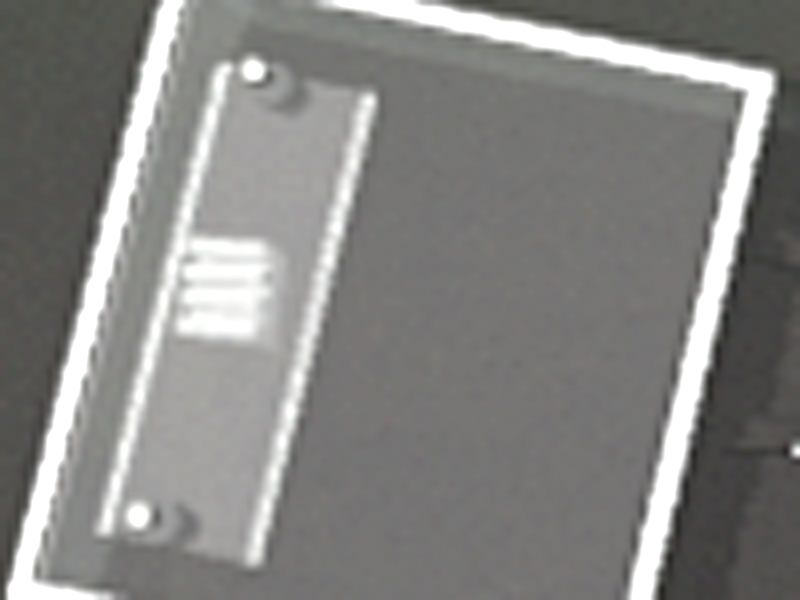

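Two-view block position is (0.600, 0.290), with top z 0.057, which fits the stated 18 mm height. The pad tips show at crop (740,450), where predicted. Going in with a small yaw to match the block.

>>> {"name": "jog_arm", "arguments": {
  "increments": [
    [0,0,-0.8,0,0.003,0,0.42],
    [0,0,-0.8,0,0.004,0,0.42],
    [0,0,0,0.01,0.003,0,0.42],
    [0,0,0,0.02,0,0,0.42],
    [0,0,0,0.02,0,0,0.42],
    [0,0,0,0.02,0,0,0.42],
    [0,0,0,0.015,0,0,0.42],
    [0,0,0,0.01,0,0,0.42],
    [0,0,0,0.005,0,0,0.42],
    [0,0,0,0,0,0,0.42]
  ]
}}

```text
clock: 8.6
position: [0.5841, 0.0593, 0.0438]
eef_rot: [[0.07, 0.998, -0.0], [0.998, -0.07, 0.0], [0.0, -0.0, -1.0]]
wrist_force: [0.7, -0.1, -2.4]
width: 0.579
finger_force: 5.1
```

>>> {"name": "jog_arm", "arguments": {
  "increments": [
    [0,0,0,0.005,0,0,0.42],
    [0,0,0,0.007,0,0,0.42],
    [0,0,0,0.007,0,0,0.42],
    [0,0,0,0.007,0,0,0.42],
    [0,0,0,0.004,0,0,0.42],
    [0,0,0,0,0,0,0.42]
  ]
}}

```text
clock: 9.2
position: [0.5862, 0.0895, 0.0438]
eef_rot: [[0.07, 0.998, 0.0], [0.998, -0.07, 0.0], [0.0, 0.0, -1.0]]
wrist_force: [-0.8, 0.4, -3.2]
width: 0.577
finger_force: 5.1
```

```bash
python3 - <<'E'
from h import *
np.set_printoptions(precision=4,suppress=True)
s=r.sense();print(s["clock"],s["position"],s["eef_rot"],s["wrist_force"],s["width"],s["finger_force"])
T=imaging.camera_params("top")
im=imaging.capture("top"); save(im,"t3.png")
R=s["eef_rot"];o=np.array(s["position"]);o[2]=.04
for l in(.112,.204): u,v=proj(T,o+R[:,0]*l+[0,0,.012]);print(l,u,v,"crop",(u-150)*8,(v-205)*8)
c=im[205:280,150:250]; cv2.imwrite("pics/t3c.png",cv2.cvtColor(cv2.convertScaleAbs(cv2.resize(c,(800,600),interpolation=2),alpha=1.5),cv2.COLOR_RGB2BGR))
E
```

```text
9.2 [0.5862 0.0895 0.0438] [[ 0.0697  0.9976  0.    ]
 [ 0.9976 -0.0697  0.0001]
 [ 0.0001  0.     -1.    ]] [-0.7674  0.4065 -3.1583] 0.5772963884381312 5.076884105801582
0.112 222.21016378218678 243.81137621250542 crop 577.6813102574943 310.4910097000434
0.204 176.84223748171087 240.1373862704971 crop 214.73789985368694 281.0990901639768
```

View pics/t3c.png

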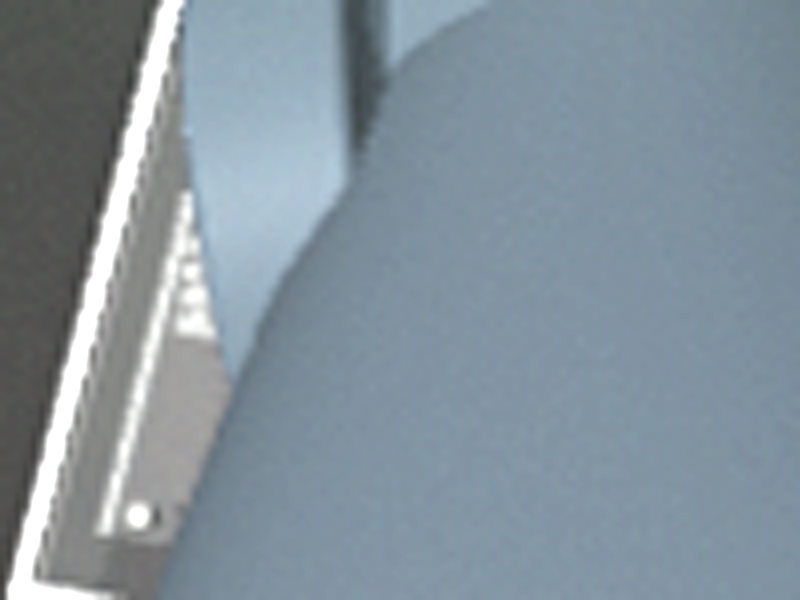

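>>> {"name": "jog_arm", "arguments": {
  "increments": [
    [0,0,0,0.002,0,0,0.42],
    [0,0,0,0.002,0,0,0.42],
    [0,0,0,0,-0.0008,0,0.44],
    [0,0,0,0,-0.0008,0,0.46],
    [0,0,0,0,-0.0008,0,0.48],
    [0,0,0,0,-0.0008,0,0.5],
    [0,0,0,0,-0.0008,0,0.52],
    [0,0,0,0,-0.0008,0,0.54],
    [0,0,0,0,-0.0004,0,0.55],
    [0,0,0,0,0,0,0.55]
  ]
}}

```text
clock: 10.25
position: [0.5813, 0.0931, 0.045]
eef_rot: [[0.07, 0.998, 0.001], [0.998, -0.07, 0.0], [0.0, 0.001, -1.0]]
wrist_force: [-3.9, -0.3, 10.6]
width: 0.449
finger_force: 12.9
```

>>> {"name": "jog_arm", "arguments": {
  "increments": [
    [0,0,0,0,-0.0004,0,0.56],
    [0,0,0,0,-0.0004,0,0.57],
    [0,0,0,0,-0.0004,0,0.58],
    [0,0,0,0,0,0,0.59],
    [0,0,0,0,0,0,0.59]
  ]
}}

```text
clock: 10.75
position: [0.5807, 0.0931, 0.0452]
eef_rot: [[0.07, 0.998, 0.002], [0.998, -0.07, 0.0], [0.0, 0.002, -1.0]]
wrist_force: [-3.2, -0.8, 11.5]
width: 0.441
finger_force: 19.4
```

>>> {"name": "jog_arm", "arguments": {
  "increments": [
    [0,0,0,0,0,-0.0006,0.6],
    [0,0,0,0,0,-0.0006,0.6],
    [0,0,0,0,0,0,0.6],
    [0,0,0,0,0,0,0.62],
    [0,0,0,0,0,0,0.62]
  ],
  "grip_force": 22
}}

```text
clock: 11.25
position: [0.5803, 0.0931, 0.0454]
eef_rot: [[0.07, 0.998, 0.001], [0.998, -0.07, -0.0], [-0.0, 0.001, -1.0]]
wrist_force: [-1.2, -1.4, 6.1]
width: 0.43
finger_force: 23.1
```

>>> {"name": "jog_arm", "arguments": {
  "increments": [
    [0,0,0,-0.001,0,0,0.62],
    [0,0,0,-0.002,0,0,0.62],
    [0,0,0,-0.003,0,0,0.62],
    [0,0,0,-0.004,0,0,0.62],
    [0,0,0,-0.005,0,0,0.62]
  ]
}}

```text
clock: 11.75
position: [0.5798, 0.0801, 0.0454]
eef_rot: [[0.069, 0.998, 0.002], [0.998, -0.069, 0.003], [0.004, 0.001, -1.0]]
wrist_force: [0.5, 9.4, 4.5]
width: 0.429
finger_force: 22.3
```

>>> {"name": "jog_arm", "arguments": {
  "increments": [
    [0,0,0,-0.005,0,-0.0003,0.62],
    [0,0,0,-0.005,0,0,0.62],
    [0,0,0,-0.005,0,0,0.62],
    [0,0,0,-0.005,0,0,0.62],
    [0,0,0,-0.005,0,0,0.62],
    [0,0,0,-0.008,0,0,0.62],
    [0,0,0,-0.008,0,0,0.62],
    [0,0,0,-0.008,0,0,0.62],
    [0,0,0,-0.008,0,0,0.62],
    [0,0,0,-0.008,0,0,0.62]
  ]
}}

```text
clock: 12.75
position: [0.5745, 0.0128, 0.0454]
eef_rot: [[0.071, 0.998, 0.0], [0.998, -0.071, 0.0], [0.0, 0.0, -1.0]]
wrist_force: [-0.1, 4.4, 4.2]
width: 0.425
finger_force: 22.3
```

>>> {"name": "jog_arm", "arguments": {
  "increments": [
    [0,0,0,-0.01,0,0,0.62],
    [0,0,0,-0.01,0,0,0.62],
    [0,0,0,-0.01,0,0,0.62],
    [0,0,0,-0.01,0,0,0.62],
    [0,0,0,-0.01,0,0,0.62],
    [0,0,0,-0.01,0,0,0.62],
    [0,0,0,-0.01,0,0,0.62],
    [0,0,0,-0.01,0,0,0.62],
    [0,0,0,-0.005,0,0,0.62],
    [0,0,0,0,0,0,0.62]
  ]
}}

```text
clock: 13.75
position: [0.5683, -0.0731, 0.0454]
eef_rot: [[0.072, 0.997, -0.0], [0.997, -0.072, -0.001], [-0.001, 0.0, -1.0]]
wrist_force: [-0.2, -0.6, 6.2]
width: 0.431
finger_force: 22.4
```

```bash
python3 - <<'E'
from h import *
np.set_printoptions(precision=4,suppress=True)
s=r.sense();print(s["clock"],s["position"],s["wrist_force"],s["width"],s["finger_force"])
T=imaging.camera_params("top");S=imaging.camera_params("scene")
im=imaging.capture("top");a=imaging.spot_in("top","block")[:2]; sc=imaging.capture("scene");b=imaging.spot_in("scene","block")[:2];print(a,b)
for C,l in((T,a),(S,b)):
    for d in l: print(at_z(C,*d["extent"][:2],.056))
x,y=map(int,proj(S,(.59,.13,.05)));print(x,y)
f=lambda m,x,y:cv2.resize(m[max(y-30,0):y+30,max(x-35,0):x+35],(400,340),interpolation=2)
x2,y2=map(int,proj(T,(.59,.13,.05)))
save(np.hstack([f(im,x2,y2),f(sc,x,y)]),"out.png")
E
```

```text
13.75 [ 0.5683 -0.0731  0.0454] [-0.2409 -0.5503  6.2257] 0.43069682973615714 22.442461252212524
[{'extent': [335.5, 176.9, 20.2, 37.1], 'confidence': 0.66}] [{'extent': [343.7, 229.0, 15.0, 7.6], 'confidence': 0.49}]
[ 0.7334 -0.0241  0.056 ]
[0.5868 0.122  0.056 ]
347 230
```

View pics/out.png

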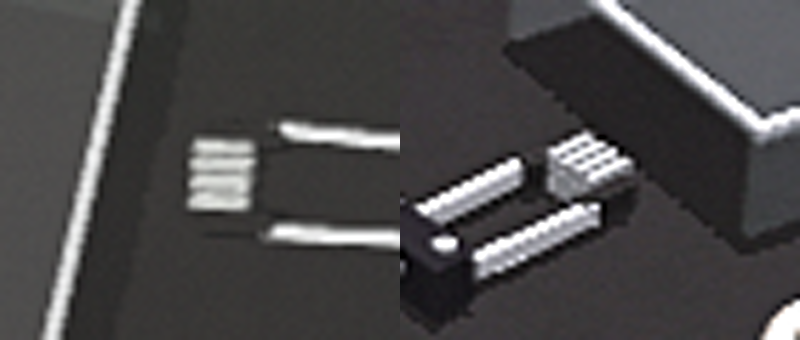

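The block is out and still in the jaws, at riser x ≈ -0.112. I'll pull it 8 cm further.

>>> {"name": "jog_arm", "arguments": {
  "increments": [
    [0,0,0,-0.005,0,0,0.62],
    [0,0,0,-0.01,0,0,0.62],
    [0,0,0,-0.01,0,0,0.62],
    [0,0,0,-0.015,0,0,0.62],
    [0,0,0,-0.015,0,0,0.62],
    [0,0,0,-0.01,0,0,0.62],
    [0,0,0,-0.01,0,0,0.62],
    [0,0,0,-0.005,0,0,0.62],
    [0,0,0,0,0,0,0.62],
    [0,0,0,0,0,0,0.6]
  ]
}}

```text
clock: 14.95
position: [0.5624, -0.1529, 0.0454]
eef_rot: [[0.072, 0.997, -0.0], [0.997, -0.072, -0.002], [-0.002, -0.0, -1.0]]
wrist_force: [-0.4, -2.1, 5.7]
width: 0.429
finger_force: 22.5
```

>>> {"name": "jog_arm", "arguments": {
  "increments": [
    [0,0,0,0,0,0,0.58],
    [0,0,0,0,0.0004,0,0.56],
    [0,0,0,0,0.0008,0,0.54],
    [0,0,0,0,0.0008,0,0.52],
    [0,0,0,0,0.0008,0,0.5],
    [0,0,0,0,0.0008,0,0.48],
    [0,0,0,0,0.0008,0,0.46],
    [0,0,0,0,0.0008,0,0.44],
    [0,0,0,0,0.0008,0,0.42],
    [0,0,0,0,0,0,0.42]
  ]
}}

```text
clock: 15.95
position: [0.5689, -0.1516, 0.0453]
eef_rot: [[0.07, 0.998, 0.0], [0.998, -0.07, -0.0], [-0.0, 0.0, -1.0]]
wrist_force: [0.1, 0.2, -2.1]
width: 0.582
finger_force: 5.1
```

>>> {"name": "jog_arm", "arguments": {
  "increments": [
    [0,0,0,0,0,0,0.4],
    [0,0,0,0,0,0,0.35],
    [0,0,0,0,0,0,0.25],
    [0,0,0,0,0,0,0.1],
    [0,0,0,0,0,0,0],
    [0,0,0,0,0,0,0],
    [0,0,0,0,0,0,0]
  ]
}}

```text
clock: 16.65
position: [0.5687, -0.1517, 0.0453]
eef_rot: [[0.071, 0.998, -0.0], [0.998, -0.071, -0.0], [-0.0, -0.0, -1.0]]
wrist_force: [0.1, -0.2, 0.6]
width: 1.003
finger_force: 0.0
```

Fully open. Raising the gripper clear and checking the result.

>>> {"name": "jog_arm", "arguments": {
  "increments": [
    [0,0,0,0,0,-0.01,0],
    [0,0,0,0,0,-0.02,0],
    [0,0,0,0,0,-0.03,0],
    [0,0,0,0,0,-0.04,0],
    [0,0,0,0,0,-0.04,0],
    [0,0,0,-0.02,0,-0.04,0],
    [0,0,0,-0.04,0,0,0],
    [0,0,0,-0.04,0,0,0],
    [0,0,0,0,0,0,0],
    [0,0,0,0,0,0,0]
  ]
}}

```text
clock: 17.65
position: [0.5614, -0.2521, 0.2257]
eef_rot: [[0.072, 0.997, 0.0], [0.997, -0.072, 0.0], [0.0, 0.0, -1.0]]
wrist_force: [0.3, -0.0, -0.6]
width: 1.002
finger_force: 0.0
```

```bash
python3 - <<'E'
from h import *
np.set_printoptions(precision=4,suppress=True)
s=r.sense();print(s["clock"],s["position"],s["wrist_force"],s["width"])
im=imaging.capture("top"); sc=imaging.capture("scene")
T=imaging.camera_params("top");S=imaging.camera_params("scene")
def f(m,C):
    x,y=map(int,proj(C,(.58,.02,.05)));return cv2.resize(m[y-55:y+55,x-70:x+70],(400,314),interpolation=2)
for c,C in(("top",T),("scene",S)):
    for d in imaging.spot_in(c,"block")[:2]: print(c,d,at_z(C,*d["extent"][:2],.056))
save(np.hstack([f(im,T),f(sc,S)]),"end.png")
E
```

```text
17.65 [ 0.5614 -0.2521  0.2257] [ 0.2783 -0.0413 -0.5724] 1.0024331546151735
top {'extent': [198.8, 245.9, 97.4, 95.9], 'confidence': 0.62} [0.5887 0.2469 0.056 ]
scene {'extent': [266.6, 311.6, 509.7, 336.8], 'confidence': 0.54} [ 0.6705 -0.1584  0.056 ]
```

View pics/end.png

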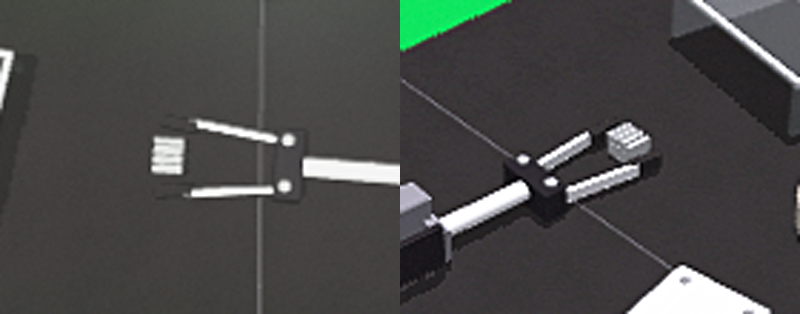

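The block stands upright at crop (168,156), about 7–8 cm clear of the riser mouth. The jaws are open on both sides of it and the reacher lies flat.

```bash
python3 -c "
from plant import r
print(r.job_done())"
```

```text
the job is handed in; nothing more can be done
None
```

I handed the job in at about 18 s with no verdict returned: the block was drawn out still in the jaws and stands upright on the open granite, well clear of the riser, with the reacher lying open around it and the gripper clear.

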